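# Hold a drawer front against its drawer box for screwing

## Task

Be my third hand: take the wide drawer front, stand it upright on the table, flat against the front of the drawer box with its framed side outwards, square to the box and centred so that it overhangs equally left and right. Press it flat against the box with a steady push of about 12 N (5 to 20 N, never ramming it), hold that for three seconds while I drive the screws from inside, and finish still holding it there, not letting go. Leave everything else where it stands.

Things in the scene. Friction and masses are not known exactly. Their poses are not given: they have to be found in the camera images.
- front: the drawer front to be held: varnished board 296 mm wide, 140 mm high, 18 mm thick, standing on its long lower edge; about 0.57 kg. Origin: centre of its underside. y runs along its width, z up, x through its thickness: -x is the show side with the thin routed frame moulding (raised about 1.5 mm), +x the plain back (9 mm from the origin)
- front_face (a point): centre of the front's show side (the side with the routed frame), 9 mm to -x of the front's origin and 70 mm up. Let the front rest on the table by no more than its own weight: pressed down hard, its lower edge rubs on the table and takes part of the push off the box (the lower edge may hang up to 5 mm above the table)
- drawer: plywood drawer box, open on top, 243 mm wide, 300 deep, boards 12 thick; on two 20 mm battens, so its front board spans 20 to 100 mm above the table. A stack of tiles in its rear half (below 90 mm) weighs it down: it does not shift. Origin: at table height below the middle of the front board's outer face. x points into the box, y along the face, z up. It faces the robot within 15 degrees
- drawer_face (a point): middle of the outer face of the drawer box's front board, 60 mm above the table; two dark 7 mm screw holes lie 70 mm to either side of it
- small_front: bystander: drawer front of the same make but only 196 mm wide, for another drawer; 140 mm high, 18 mm thick, standing on edge. Origin: centre of its underside
- tape: bystander: tape measure, black, 36 x 66 x 62 mm, standing between the robot and the drawer box. Origin: centre of its underside
- screw_tin: bystander: open round tin of screws, 90 mm wide, 35 mm high. Origin: centre of its underside
- mug: bystander: white mug, 80 mm wide, 95 mm high. Origin: centre of its underside
- dish_soap: bystander: yellow bottle of washing-up liquid, 60 mm wide, 200 mm high. Origin: centre of its underside
- flask: bystander: pink vacuum flask, 72 mm wide, 232 mm high. Origin: centre of its underside
- driver: bystander: cordless screwdriver standing on its battery, about 200 mm high. Origin: centre of its underside

How it is judged:
By the outcome, as a careful person would: the job done as asked, in the order asked, and still so for the second after the job is handed in, while the arm keeps its last pose, push and grip.
It also fails if it takes over 58 s, if anything falls off the work surface, if the arm or the gripper's body presses on something with over 40 N, if the wrist force passes 120 N, or if a joint passes its speed limit or range.

## Robot

A 6-joint arm with a two-finger parallel gripper is mounted at the origin on the work surface. World frame = base frame: x ahead of the robot, y to its left, z up, the work surface at z = 0. Lengths are in mm, angles in rad, forces in N, time in s.
With the tool pointing down it reaches from about 350 to 875 mm from the base axis. Payload 4.2 kg.
Tool frame: the origin (TCP) lies between the finger pads; the fingertips stand 19 mm ahead of it and the grasp point (between the pads) is the TCP; z points along the fingers, y is the line along which they close (so a half turn about z gives the same grasp; the last joint's range is limited). The gripper opens to 87 mm and grips with 3 to 60 N. Pads are 19 mm wide; open, the fingers measure 117 mm over their backs; the gripper's body (75 mm by 190 mm) begins 51 mm behind the grasp point.
Start: joints at [0.259, 0.385, 0.008, 0, -1.194, -0.259], TCP at [624.979, 0.025, 241.55] pointing down, gripper open.
Joint ranges: [-3.14, 3.14], [-1.21, 2.06], [-1.07, 1.41], [-3.16, 2.05], [-2.99, -0.16], [-3.1, 3.1]. Speed limits (rad/s): [2.79, 2.79, 3.14, 3.14, 3.14, 3.14].

## Interface

Orientations are given as a rotation vector (axis times angle).
In Python, from rig import get_obs, read_camera, calibration, sign_off gives the robot as it stands.
- The arm moves only by the tool step_arm, never from a script. Its argument "increments" is a list of rows, each an object of numbers: "tx", "ty", "tz": the shift along the tool's x, y, z in mm; "wx", "wy", "wz": the turn, a rotation vector about the tool's x, y, z in degrees. A call has 1 to 8 rows; each row shifts and turns the commanded pose from where the row before left it, along the tool's axes as they then stand; what a row does not reach is not made up. A row lasts 1/12 s, in which the tool goes at most 41.7 mm and 7.16 degrees, less where a joint would pass 70% of its speed; a pose out of reach is approached as far as the arm can. A call with a gripper value outside its range is refused whole. "grip" is the finger opening in mm, from 0 to 87, set as the call begins (left out, the last holds). The fingers move at their own pace and stop on an object; "squeeze" is the grip in N (left out, the last holds). Time passes only in rows, so rows that do not move let the fingers close. It gives the time, the measured TCP pose, the force, the opening and the grip force at its end, in the units of the state.
- get_obs(): the state, without advancing time (a new reading comes with each control period).
- read_camera(name): name is "scene" or "side" or "wrist"; returns (picture, depth): 480x640x3 uint8, red, green, blue; 480x640 float32, mm along the optical axis (not along the pixel's ray), 0 where there is no reading.
- calibration(name): a dict with "mtx" (3x3 intrinsics, pixels), "dist_coeffs" ([k1, k2, p1, p2, k3] as OpenCV has them; the pictures are not rectified), "rvec" (rotation vector, rad) and "tvec" (3), from world to camera coordinates, as OpenCV has them. Camera axes: x right, y down, z forward; pixel columns grow to the right and rows downward; lengths in mm; the calibration is good to about 2 mm. A picture is of the moment at which its call begins: read the wrist's pose just before it. calibration takes no time and is no camera call; for the wrist camera it gives the pose at the moment of the call.
- sign_off(): hands the job in; it is judged then, once.
The state is a dict: "t": time; "joints": joint angles; "joint_vel": joint speeds; "joint_torque": joint torques, N m; "position": TCP position; "tcp_rot": TCP orientation; "ft_force": force on the tool from outside, world axes, zero at the start; "torque": the same for the moment, N m; "finger_gap": opening from 0.0 (shut) to 1.0 (fully open); "gripper_force": force on a finger pad.
Only numpy, scipy, OpenCV 4.12 (cv2) and the standard library are available. Lean on these libraries where they do the work, as an engineer would, in place of code of your own. Each camera call takes 0.05 s, during which the arm holds its last target. There are 200 camera calls.

## Working session

There is one attempt and no reset: what is moved stays moved. The work goes in short steps, Python scripts to look and compute and a tool call to move; the robot and the scene stay as the last step left them, time stands still between calls to the robot, and variables do not carry over. Pictures are saved under pics/ and viewed, at most 10 in all, crops included, and the job is handed in when it is done.

Besides the shell and the picture viewer there is one more tool, called as name(argument=value, ...), one argument or row to a line, values as JSON. step_arm: Moves the arm, as the interface text tells. Its arguments: {"type":"object","properties":{"increments":{"type":"array","items":{"type":"object","properties":{"tx":{"type":"number"},"ty":{"type":"number"},"tz":{"type":"number"},"wx":{"type":"number"},"wy":{"type":"number"},"wz":{"type":"number"}}}},"grip":{"type":"number"},"squeeze":{"type":"number"}},"required":["increments"]}

```bash
mkdir -p pics; ls; cat > h.py <<'E'
import numpy as np, cv2
from rig import get_obs, read_camera, calibration, sign_off
def cam(n):
    c=calibration(n); im,d=read_camera(n); return c,im,d
def pts(c,d):
    "world point per pixel from depth"
    K=np.array(c['mtx'],float);R=cv2.Rodrigues(np.array(c['rvec'],float))[0];t=np.array(c['tvec'],float).ravel()
    v,u=np.mgrid[0:480,0:640]
    n=cv2.undistortPoints(np.stack([u.ravel(),v.ravel()],1).astype(float)[:,None],K,np.array(c['dist_coeffs'],float)).reshape(480,640,2)
    P=np.dstack([n*d[...,None],d]); W=(P-t)@R; W[d<=0]=np.nan
    return W
E
python3 - <<'E'
from h import *
for n in("scene","side"):
    c,im,d=cam(n); cv2.imwrite(f"pics/{n}0.png",im[...,::-1]); np.savez(f"{n}0.npz",im=im,d=d,W=pts(c,d))
    R=cv2.Rodrigues(np.array(c['rvec'],float))[0]; print(n,-R.T@np.array(c['tvec']).ravel(),R[2],(d>0).mean())
o=get_obs();print(o)
E
```

```text
pics
scene [1150.10842481 -520.72621993 1401.29595492] [-0.39166556  0.33174785 -0.85821993] 0.9958463541666667
side [ 338.25145219 1325.91967583 1141.95304396] [ 0.11088132 -0.77731606 -0.61926172] 0.9959798177083333
{'t': 0.1, 'joints': array([ 2.58565824e-01,  3.85497756e-01,  6.77703888e-03, -4.52823018e-04,
       -1.19400379e+00, -2.58597803e-01]), 'joint_vel': array([-1.59832311e-03, -2.21696155e-03,  1.95280829e-03,  6.42859075e-04,
        1.70346015e-03,  4.43217910e-05]), 'joint_torque': array([ 1.65357815e-04, -3.91689312e+01,  1.87934643e+01,  4.23187181e+00,
        1.34990664e-02, -6.93199490e-05]), 'position': array([6.24502647e+02, 2.92800895e-03, 2.40561078e+02]), 'tcp_rot': array([ 2.22019111e+00, -2.22063297e+00, -2.09334770e-03]), 'ft_force': array([ 0.22663314, -0.53227092,  0.69762603]), 'torque': array([-0.00866016,  0.02863719, -0.02144303]), 'gripper_force': 0.0, 'finger_gap': 0.9973733585046577}
```

View pics/scene0.png

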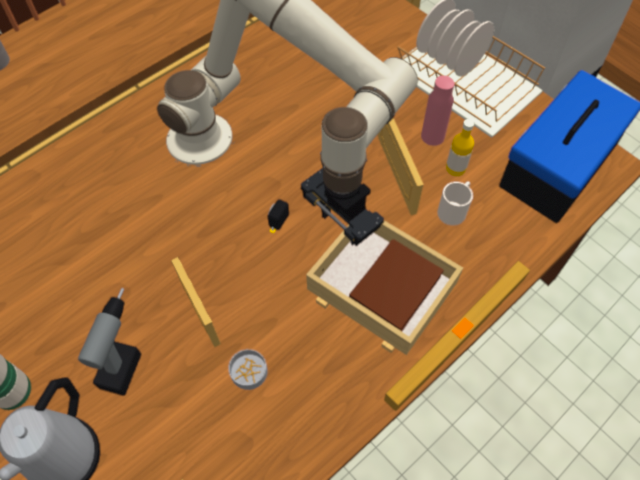

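View pics/side0.png

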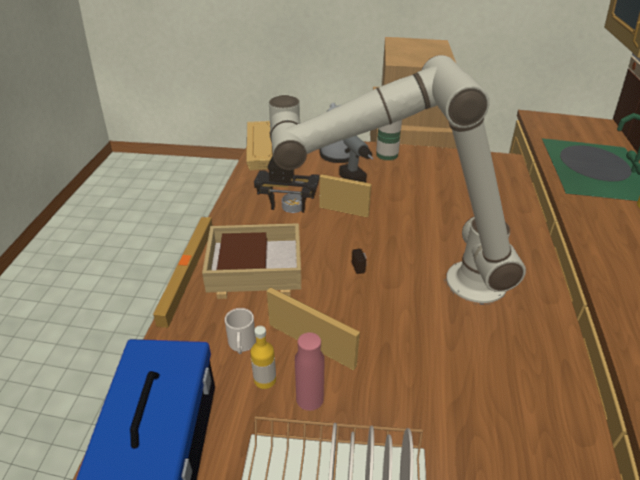

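The scene picture shows the wide front at about (400,165), left of the arm, with the flask, soap and mug behind it. The box is at (385,285), the tape at (278,214) and the small front at (195,300). In the side picture the wide front is at (310,325), the box at (253,258) and the tape at (359,261).

```bash
python3 - <<'E'
from h import *
def clus(n,u0,u1,v0,v1):
    f=np.load(n+"0.npz"); W=f['W'][v0:v1,u0:u1].reshape(-1,3); hs=cv2.cvtColor(f['im'],cv2.COLOR_RGB2HSV)[v0:v1,u0:u1].reshape(-1,3)
    return W,hs
for n,b in(("scene",(375,425,110,215)),("side",(262,360,288,366))):
    W,h=clus(n,*b); m=(W[:,2]>6)&(W[:,2]<150)&(h[:,0]>14)&(h[:,0]<26)&(h[:,1]>60)
    P=W[m]; print(n,'front',m.sum(),'z',np.percentile(P[:,2],[1,50,99]))
    T=P[P[:,2]>134]; r=cv2.minAreaRect(T[:,:2].astype(np.float32)); print('top',len(T),np.median(T[:,2]),r)
    F=P[(P[:,2]>10)&(P[:,2]<130)]
    q=cv2.fitLine(F[:,:2].astype(np.float32),cv2.DIST_HUBER,0,.01,.01).ravel(); s=(F[:,:2]-q[2:])@q[:2]; print('face',len(F),q,np.degrees(np.arctan2(q[1],q[0])),s.min(),s.max())
for n,b in(("scene",(300,470,215,355)),("side",(200,305,220,300))):
    W,h=clus(n,*b); m=(W[:,2]>94)&(W[:,2]<106); P=W[m]
    r=cv2.minAreaRect(P[:,:2].astype(np.float32)); print(n,'box rim',m.sum(),np.median(P[:,2]),r)
    # outer front face
    F=W[(W[:,2]>30)&(W[:,2]<92)&(W[:,0]<np.percentile(P[:,0],40))]
    print(np.percentile(F,[1,50,99],axis=0))
for n,b in(("scene",(262,292,198,236)),("side",(348,372,245,278)),):
    W,h=clus(n,*b); m=(W[:,2]>8)&(W[:,2]<75); P=W[m]; print(n,'tape',np.percentile(P,[2,50,98],axis=0).round(),cv2.minAreaRect(P[:,:2].astype(np.float32)))
for nm,b in(("mug",(222,258,306,352)),("soap",(248,278,325,390)),("flask",(292,328,332,412))):
    W,h=clus("side",*b); m=(W[:,2]>8); P=W[m]; print(nm,np.percentile(P,[5,50,95],axis=0).round())
s=cv2.imread("pics/side0.png")[280:375,200:370]; s=cv2.resize(s,None,fx=4.4,fy=4.4,interpolation=2)
cv2.imwrite("pics/crop1.png",s)
E
```

```text
scene front 1847 z [  7.10621627  89.53443961 145.16712215]
top 495 139.3273944782852 ((523.6199340820312, 329.8672790527344), (22.21800422668457, 240.23416137695312), 63.74106979370117)
face 1266 [ 8.9527631e-01 -4.4551131e-01  5.1742114e+02  3.2629642e+02] -26.456055 -171.67195144625452 127.38027860125773
side front 3523 z [  8.37282148  95.29020044 143.21464862]
top 701 138.51878898015678 ((492.2233581542969, 377.3018798828125), (243.35971069335938, 239.80372619628906), 9.219751358032227)
face 2651 [ 8.9290828e-01 -4.5023856e-01  4.9366095e+02  3.5859692e+02] -26.75899 -141.44168343278224 255.73789102591692
scene box rim 1876 99.58850231543667 ((732.5943603515625, 51.730010986328125), (301.9296569824219, 249.46627807617188), 11.359984397888184)
[[592.11719264 -94.23515891  30.8902631 ]
 [659.92222839  37.20441551  42.998476  ]
 [730.94553426 324.3402388   90.87642959]]
side box rim 960 98.4954357272487 ((732.560302734375, 55.37438201904297), (303.9712219238281, 255.31277465820312), 12.016303062438965)
[[563.28851955 -83.38217401  30.63931946]
 [646.56395832  47.66104661  43.66870252]
 [694.66990899 170.00157968  90.88383928]]
scene tape [[373. -45.  10.]
 [403. -18.  56.]
 [421.  19.  68.]] ((389.12176513671875, -9.272773742675781), (66.3124008178711, 107.46477508544922), 64.0082015991211)
side tape [[370. -30.  11.]
 [392.  12.  52.]
 [416.  29.  64.]] ((389.2469177246094, -2.8144683837890625), (39.11956024169922, 65.07527923583984), 20.389678955078125)
mug [[613. 328.  18.]
 [687. 388.  66.]
 [729. 497. 143.]]
soap [[572. 377.  16.]
 [597. 506.  97.]
 [662. 521. 197.]]
flask [[439. 373.  20.]
 [467. 555. 134.]
 [502. 567. 229.]]
```

View pics/crop1.png

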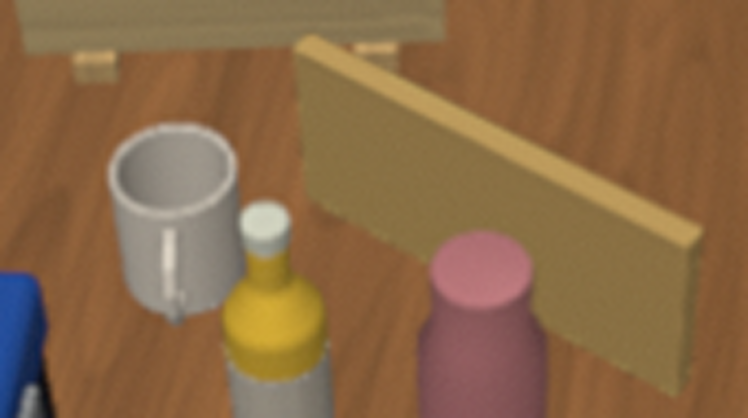

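The crop shows the wide front's face towards +y is plain, with no frame, so the show side should face the robot. I'll go near it and check with the wrist camera.

step_arm(
  increments=[
    {"tx":-25,"ty":15,"tz":-10},
    {"tx":-25,"ty":15,"tz":-10},
    {"tx":-25,"ty":15,"tz":-10},
    {"tx":-25,"ty":15,"tz":-10},
    {"tx":-25,"ty":15,"tz":-10},
    {"tx":-25,"ty":15,"tz":-10},
    {"tx":-25,"ty":15,"tz":-10},
    {"tx":-25,"ty":15,"tz":-10},
  ],
  grip=87,
)

```text
invalid input
```

step_arm(
  increments=[
    {"wz":-7},
    {"wz":-7},
    {"wz":-7},
    {"wz":-7},
    {"wz":-7},
    {"wz":-7},
    {"wz":-7},
    {"wz":-7},
  ],
)

```text
invalid input
```

```bash
cat > meas.py <<'E'
from h import *
def rows(n,f):
    "long-edge fit of wide front from one view: line of the top strip and extreme ends"
def front(n,c0=(502,344),ang=-26.6,W=None,im=None):
    a=np.radians(ang); l=np.array([np.cos(a),np.sin(a)]); nn=np.array([-l[1],l[0]])
    h=cv2.cvtColor(im,cv2.COLOR_RGB2HSV).reshape(-1,3); P=W.reshape(-1,3)
    s=(P[:,:2]-c0)@l; t=(P[:,:2]-c0)@nn
    m=(abs(s)<165)&(abs(t)<30)&(P[:,2]>8)&(P[:,2]<150)&(h[:,0]>12)&(h[:,0]<28)&(h[:,1]>60)
    P,s,t=P[m],s[m],t[m]
    top=P[:,2]>135; F=(P[:,2]>20)&(P[:,2]<125)&(abs(s)<135)
    print(n,m.sum(),'s ends',np.percentile(s,[.3,99.7]).round(1),'topz',np.median(P[top,2]).round(1),'top t',np.percentile(t[top],[2,50,98]).round(1))
    if F.sum()>50:
        k=np.polyfit(s[F],t[F],1); print('  face t, dang',k[1].round(1),np.degrees(k[0]).round(2),F.sum())
if __name__=="__main__":
    for n in("scene","side"):
        f=np.load(n+"0.npz"); front(n,W=f['W'],im=f['im'])
    c,im,d=cam("wrist"); cv2.imwrite("pics/w1.png",im[...,::-1]); W=pts(c,d); np.savez("w1.npz",im=im,d=d,W=W); front("wrist",W=W,im=im)
    o=get_obs(); print(o['position'],o['tcp_rot'],o['t'],o['joints'])
E
python3 meas.py
```

```text
scene 1821 s ends [-144.7  147.7] topz 139.6 top t [-12.4  -3.2   6.6]
  face t, dang -9.1 0.01 945
side 3147 s ends [-154.6  139.3] topz 138.6 top t [-8.8  2.5 12.4]
  face t, dang 9.3 -0.09 1855Traceback (most recent call last):
  File "meas.py", line 17, in <module>
    c,im,d=cam("wrist"); cv2.imwrite("pics/w1.png",im[...,::-1]); W=pts(c,d); np.savez("w1.npz",im=im,d=d,W=W); front("wrist",W=W,im=im)
                                                                                                                ~~~~~^^^^^^^^^^^^^^^^^^^
  File "meas.py", line 11, in front
    print(n,m.sum(),'s ends',np.percentile(s,[.3,99.7]).round(1),'topz',np.median(P[top,2]).round(1),'top t',np.percentile(t[top],[2,50,98]).round(1))
                             ~~~~~~~~~~~~~^^^^^^^^^^^^^
    return _quantile_unchecked(
        a, q, axis, out, overwrite_input, method, keepdims, weights)
    return _ureduce(a,
                    func=_quantile_ureduce_func,
    ...<5 lines>...
                    overwrite_input=overwrite_input,
                    method=method)
    r = func(a, **kwargs)
    result = _quantile(arr,
                       quantiles=q,
    ...<2 lines>...
                       out=out,
                       weights=wgt)
    slices_having_nans = np.isnan(arr[-1, ...])
                                  ~~~^^^^^^^^^
IndexError: index -1 is out of bounds for axis 0 with size 0
```

View pics/w1.png

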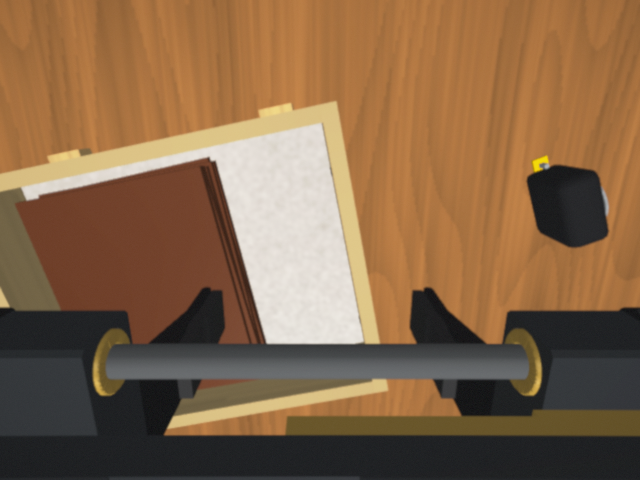

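The arm hasn't moved: both calls were refused. This wrist view is from the start pose and shows the box's front rim edge running from (337,103) to (387,388), with the tape at (568,205). I'll retry with all six numbers in each row.

step_arm(
  increments=[
    {"tx":-25,"ty":15,"tz":-10,"wx":0,"wy":0,"wz":0},
    {"tx":-25,"ty":15,"tz":-10,"wx":0,"wy":0,"wz":0},
    {"tx":-25,"ty":15,"tz":-10,"wx":0,"wy":0,"wz":0},
    {"tx":-25,"ty":15,"tz":-10,"wx":0,"wy":0,"wz":0},
    {"tx":-25,"ty":15,"tz":-10,"wx":0,"wy":0,"wz":0},
    {"tx":-25,"ty":15,"tz":-10,"wx":0,"wy":0,"wz":0},
    {"tx":-25,"ty":15,"tz":-10,"wx":0,"wy":0,"wz":0},
    {"tx":-25,"ty":15,"tz":-10,"wx":0,"wy":0,"wz":0},
  ],
  grip=87,
  squeeze=30,
)

```text
t: 0.82
position: [503.9, 201.0, 321.8]
tcp_rot: [2.221, -2.221, -0.0]
ft_force: [1.1, -0.4, -0.1]
finger_gap: 0.994
gripper_force: 0.0
```

```bash
python3 - <<'E'
from h import *
c,im,d=cam("wrist"); W=pts(c,d); np.savez("w2.npz",im=im,d=d,W=W)
R=cv2.Rodrigues(np.array(c['rvec'],float))[0]; print(-R.T@np.array(c['tvec']).ravel(),R[2])
s=cv2.imread("pics/scene0.png")[100:225,340:460]; s=cv2.resize(s,(480,500),interpolation=2)
im2=cv2.resize(im[...,::-1],(320,240)); o=np.zeros((500,800,3),np.uint8); o[:,:480]=s; o[:240,480:]=im2
cv2.imwrite("pics/w2.png",o)
E
```

```text
[504.10668697 117.25730954 466.04416602] [-7.93885802e-04  2.99175581e-01 -9.54197748e-01]
```

View pics/w2.png

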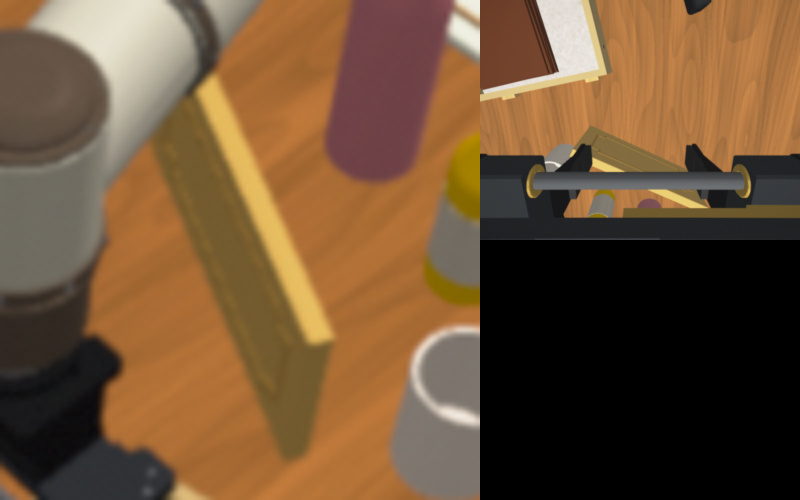

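The crop shows a routed frame on the face towards the robot, so that is the show side. Next I'll go over the board and turn to it.

step_arm(
  increments=[
    {"tx":-36,"ty":0,"tz":0,"wx":0,"wy":0,"wz":0},
    {"tx":-36,"ty":0,"tz":0,"wx":0,"wy":0,"wz":0},
    {"tx":-36,"ty":0,"tz":0,"wx":0,"wy":0,"wz":0},
    {"tx":-36,"ty":2,"tz":0,"wx":0,"wy":0,"wz":0},
    {"tx":0,"ty":0,"tz":0,"wx":0,"wy":0,"wz":-7},
    {"tx":0,"ty":0,"tz":0,"wx":0,"wy":0,"wz":-7},
    {"tx":0,"ty":0,"tz":0,"wx":0,"wy":0,"wz":-7},
    {"tx":0,"ty":0,"tz":0,"wx":0,"wy":0,"wz":-7},
  ],
)

```text
t: 1.53
position: [502.7, 344.3, 320.8]
tcp_rot: [2.697, -1.608, -0.001]
ft_force: [-0.7, 0.3, 0.3]
finger_gap: 1.0
gripper_force: 0.0
```

step_arm(
  increments=[
    {"tx":0,"ty":0,"tz":0,"wx":0,"wy":0,"wz":-7},
    {"tx":0,"ty":0,"tz":0,"wx":0,"wy":0,"wz":-7},
    {"tx":0,"ty":0,"tz":0,"wx":0,"wy":0,"wz":-7},
    {"tx":0,"ty":0,"tz":0,"wx":0,"wy":0,"wz":-7},
    {"tx":0,"ty":0,"tz":0,"wx":0,"wy":0,"wz":-7},
    {"tx":0,"ty":0,"tz":0,"wx":0,"wy":0,"wz":-0.4},
    {"tx":0,"ty":0,"tz":0,"wx":0,"wy":0,"wz":0},
    {"tx":0,"ty":0,"tz":0,"wx":0,"wy":0,"wz":0},
  ],
)

```text
t: 2.2
position: [502.9, 343.9, 321.3]
tcp_rot: [3.056, -0.727, -0.001]
ft_force: [0.8, 0.2, 0.1]
finger_gap: 0.999
gripper_force: 0.0
```

```bash
python3 - <<'E'
from h import *
from meas import front
o=get_obs(); print(o['position'],o['tcp_rot'],o['t'],o['joints'])
c,im,d=cam("wrist"); W=pts(c,d); np.savez("w3.npz",im=im,d=d,W=W)
front("wrist",W=W,im=im)
P=W.reshape(-1,3); T=P[(abs(P[:,2]-140)<5)&(abs(P[:,0]-550)<120)]
l=np.array([np.cos(np.radians(-26.6)),np.sin(np.radians(-26.6))]); nn=np.array([-l[1],l[0]])
s=(T[:,:2]-[502,344])@l;t=(T[:,:2]-[502,344])@nn
print(len(T),np.percentile(s,[.5,50,99.5]),np.median(T[:,2]))
for a in range(-140,160,20):
    k=(s>a)&(s<a+20)&(abs(t)<25)
    if k.sum()>20: print(a,k.sum(),np.percentile(t[k],[2,98]).round(1))
cv2.imwrite("pics/w3.png",im[...,::-1])
# re-view box from w2 and start wrist view w1
for f in("w1","w2"):
    W=np.load(f+".npz")['W'].reshape(-1,3)
    T=W[(abs(W[:,2]-100)<5)]; 
    a=np.radians(11.7); x=np.array([np.cos(a),np.sin(a)]); y=np.array([-x[1],x[0]])
    p=(T[:,:2]-[585.5,22.5])@x; q=(T[:,:2]-[585.5,22.5])@y
    k=(abs(q)<115)&(abs(p)<20)
    b=[(u,np.percentile(p[k&(abs(q-u)<8)],3)) for u in range(-105,110,15) if (k&(abs(q-u)<8)).sum()>10]; b=np.array(b)
    m=(p>20)&(p<110)
    print(f,len(T),np.median(T[:,2]),'front edge',np.polyfit(b[:,0],b[:,1],1),'sides',np.percentile(q[m&(abs(q)<140)],[.5,99.5]))
E
```

```text
[502.92412338 343.94095836 321.29491217] [ 3.05594585e+00 -7.26660013e-01 -5.13985681e-04] 2.2 [ 8.65160688e-01  3.16371402e-01  1.04517837e-01 -9.34054267e-05
 -1.35948346e+00  2.38754927e-01]
wrist 6562 s ends [-116.6  143. ] topz 141.1 top t [-9.8 -1.   7.4]
  face t, dang -11.4 0.03 191
6945 [-82.0450173   38.28495214 142.71146927] 141.01468263659592
-80 365 [-9.9  7.6]
-60 409 [-9.8  7.5]
-40 420 [-9.7  7.3]
-20 435 [-9.6  7.2]
0 460 [-9.4  7. ]
20 500 [-10.1   7.7]
40 544 [-10.1   7.4]
60 548 [-9.9  7.3]
80 578 [-9.8  7.1]
100 642 [-9.6  7.6]
120 656 [-9.5  7.4]
140 121 [-9.4  7.3]
w1 13444 101.07867298861325 front edge [0.00299071 1.42927111] sides [-124.1443953   119.25077739]
w2 6603 100.8716440393905 front edge [0.00236343 0.78170568] sides [106.84740105 118.69537076]
```

View pics/w3.png

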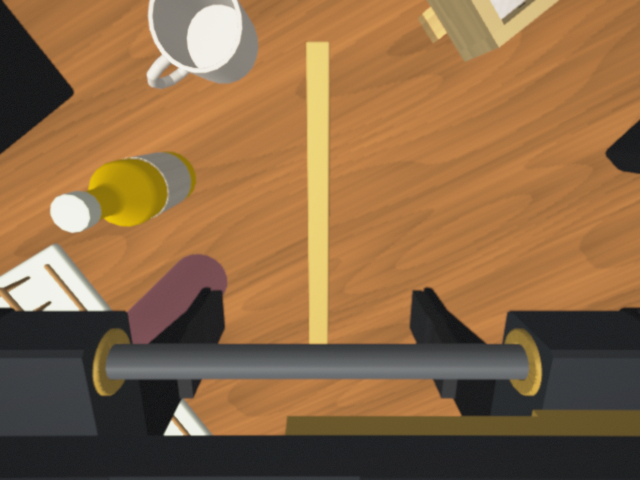

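This view shows the board's top edge straight below, with its far end at (317,43) and running between the fingers. From the wrist view its centre is about (497,345) with its top at 140 mm, and its direction agrees with the other views. Going down to grasp.

step_arm(
  increments=[
    {"tx":-5.9,"ty":1.5,"tz":20,"wx":0,"wy":0,"wz":-0.15},
    {"tx":0,"ty":0,"tz":30,"wx":0,"wy":0,"wz":0},
    {"tx":0,"ty":0,"tz":30,"wx":0,"wy":0,"wz":0},
    {"tx":0,"ty":0,"tz":30,"wx":0,"wy":0,"wz":0},
    {"tx":0,"ty":0,"tz":25,"wx":0,"wy":0,"wz":0},
    {"tx":0,"ty":0,"tz":20,"wx":0,"wy":0,"wz":0},
    {"tx":0,"ty":0,"tz":20,"wx":0,"wy":0,"wz":0},
    {"tx":0,"ty":0,"tz":10,"wx":0,"wy":0,"wz":0},
  ],
)

```text
t: 2.92
position: [496.0, 344.3, 133.7]
tcp_rot: [3.054, -0.721, -0.004]
ft_force: [-0.7, 0.3, -0.5]
finger_gap: 1.001
gripper_force: 0.0
```

step_arm(
  increments=[
    {"tx":0,"ty":0,"tz":6,"wx":0,"wy":0,"wz":0},
    {"tx":0,"ty":0,"tz":5,"wx":0,"wy":0,"wz":0},
    {"tx":0,"ty":0,"tz":0,"wx":0,"wy":0,"wz":0},
    {"tx":0,"ty":0,"tz":0,"wx":0,"wy":0,"wz":0},
  ],
)

```text
t: 3.25
position: [497.5, 345.7, 126.4]
tcp_rot: [-3.057, 0.719, -0.002]
ft_force: [0.2, 0.5, 0.8]
finger_gap: 0.998
gripper_force: 0.0
```

step_arm(
  increments=[
    {"tx":0,"ty":0,"tz":0,"wx":0,"wy":0,"wz":0},
    {"tx":0,"ty":0,"tz":0,"wx":0,"wy":0,"wz":0},
    {"tx":0,"ty":0,"tz":0,"wx":0,"wy":0,"wz":0},
    {"tx":0,"ty":0,"tz":0,"wx":0,"wy":0,"wz":0},
    {"tx":0,"ty":0,"tz":0,"wx":0,"wy":0,"wz":0},
    {"tx":0,"ty":0,"tz":0,"wx":0,"wy":0,"wz":0},
    {"tx":0,"ty":0,"tz":0,"wx":0,"wy":0,"wz":0},
    {"tx":0,"ty":0,"tz":0,"wx":0,"wy":0,"wz":0},
  ],
  grip=10,
  squeeze=45,
)

```text
t: 3.92
position: [497.0, 345.3, 125.5]
tcp_rot: [3.058, -0.719, -0.0]
ft_force: [0.2, -0.2, -0.9]
finger_gap: 0.48
gripper_force: 0.0
```

step_arm(
  increments=[
    {"tx":0,"ty":0,"tz":0,"wx":0,"wy":0,"wz":0},
    {"tx":0,"ty":0,"tz":0,"wx":0,"wy":0,"wz":0},
    {"tx":0,"ty":0,"tz":0,"wx":0,"wy":0,"wz":0},
    {"tx":0,"ty":0,"tz":0,"wx":0,"wy":0,"wz":0},
    {"tx":0,"ty":0,"tz":0,"wx":0,"wy":0,"wz":0},
    {"tx":0,"ty":0,"tz":0,"wx":0,"wy":0,"wz":0},
    {"tx":0,"ty":0,"tz":0,"wx":0,"wy":0,"wz":0},
    {"tx":0,"ty":0,"tz":0,"wx":0,"wy":0,"wz":0},
  ],
  grip=0,
  squeeze=55,
)

```text
t: 4.58
position: [497.1, 345.4, 125.5]
tcp_rot: [-3.058, 0.719, -0.0]
ft_force: [0.3, 1.3, -0.1]
finger_gap: 0.202
gripper_force: 55.0
```

step_arm(
  increments=[
    {"tx":0,"ty":0,"tz":-5,"wx":0,"wy":0,"wz":0},
    {"tx":0,"ty":0,"tz":-10,"wx":0,"wy":0,"wz":0},
    {"tx":0,"ty":0,"tz":-15,"wx":0,"wy":0,"wz":0},
    {"tx":0,"ty":0,"tz":-20,"wx":0,"wy":0,"wz":0},
    {"tx":0,"ty":0,"tz":-20,"wx":0,"wy":0,"wz":0},
    {"tx":0,"ty":0,"tz":-15,"wx":0,"wy":0,"wz":0},
    {"tx":0,"ty":0,"tz":-10,"wx":0,"wy":0,"wz":0},
    {"tx":0,"ty":0,"tz":0,"wx":0,"wy":0,"wz":0},
  ],
)

```text
t: 5.25
position: [497.7, 345.9, 223.1]
tcp_rot: [-3.055, 0.718, -0.004]
ft_force: [-0.3, 0.4, -4.1]
finger_gap: 0.203
gripper_force: 55.0
```

step_arm(
  increments=[
    {"tx":6,"ty":9,"tz":-10,"wx":0,"wy":0,"wz":0},
    {"tx":12,"ty":18,"tz":-10,"wx":0,"wy":0,"wz":0},
    {"tx":14,"ty":21,"tz":-10,"wx":0,"wy":0,"wz":0},
    {"tx":16,"ty":24,"tz":-10,"wx":0,"wy":0,"wz":0},
    {"tx":16,"ty":24,"tz":0,"wx":0,"wy":0,"wz":0},
    {"tx":16,"ty":24,"tz":0,"wx":0,"wy":0,"wz":0},
    {"tx":16,"ty":24,"tz":0,"wx":0,"wy":0,"wz":0},
    {"tx":16,"ty":24,"tz":0,"wx":0,"wy":0,"wz":0},
  ],
)

```text
t: 5.92
position: [521.3, 142.8, 259.5]
tcp_rot: [3.056, -0.719, -0.004]
ft_force: [0.1, 0.6, -5.9]
finger_gap: 0.203
gripper_force: 55.0
```

step_arm(
  increments=[
    {"tx":16,"ty":24,"tz":0,"wx":0,"wy":0,"wz":0},
    {"tx":16,"ty":24,"tz":0,"wx":0,"wy":0,"wz":0},
    {"tx":16,"ty":24,"tz":0,"wx":0,"wy":0,"wz":0},
    {"tx":14,"ty":20,"tz":0,"wx":0,"wy":0,"wz":0},
    {"tx":9,"ty":14,"tz":0,"wx":0,"wy":0,"wz":0},
    {"tx":4,"ty":7,"tz":0,"wx":0,"wy":0,"wz":0},
    {"tx":0,"ty":0,"tz":0,"wx":0,"wy":0,"wz":2},
    {"tx":0,"ty":0,"tz":0,"wx":0,"wy":0,"wz":4},
  ],
)

```text
t: 6.58
position: [538.4, 9.6, 259.6]
tcp_rot: [3.014, -0.883, -0.004]
ft_force: [0.5, 0.3, -6.4]
finger_gap: 0.205
gripper_force: 55.0
```

step_arm(
  increments=[
    {"tx":0,"ty":0,"tz":0,"wx":0,"wy":0,"wz":6},
    {"tx":0,"ty":0,"tz":0,"wx":0,"wy":0,"wz":7},
    {"tx":0,"ty":0,"tz":0,"wx":0,"wy":0,"wz":7},
    {"tx":0,"ty":0,"tz":0,"wx":0,"wy":0,"wz":7},
    {"tx":0,"ty":0,"tz":0,"wx":0,"wy":0,"wz":7},
    {"tx":0,"ty":0,"tz":0,"wx":0,"wy":0,"wz":6},
    {"tx":0,"ty":0,"tz":0,"wx":0,"wy":0,"wz":4},
    {"tx":0,"ty":0,"tz":0,"wx":0,"wy":0,"wz":1.9},
  ],
)

```text
t: 7.25
position: [538.4, 10.6, 259.6]
tcp_rot: [2.431, -1.987, -0.003]
ft_force: [-0.3, 0.2, -5.5]
finger_gap: 0.199
gripper_force: 55.0
```

step_arm(
  increments=[
    {"tx":0,"ty":0,"tz":0,"wx":0,"wy":0,"wz":0},
    {"tx":0,"ty":0,"tz":0,"wx":0,"wy":0,"wz":0},
    {"tx":0,"ty":0,"tz":0,"wx":0,"wy":0,"wz":0},
  ],
)

```text
t: 7.5
position: [538.9, 10.5, 260.1]
tcp_rot: [2.436, -1.983, -0.001]
ft_force: [0.7, 0.5, -6.8]
finger_gap: 0.202
gripper_force: 55.0
```

```bash
cat > m2.py <<'E'
from h import *
import sys
from scipy.spatial.transform import Rotation as Ro
o=get_obs(); R=Ro.from_rotvec(o['tcp_rot']).as_matrix(); p=o['position']
print('tcp',p.round(1),'toolx ang',np.degrees(np.arctan2(R[1,0],R[0,0])).round(2),'z axis',R[:,2].round(4),'F',o['ft_force'].round(1),'M',o['torque'].round(2),o['t'],o['finger_gap'].round(3))
c,im,d=cam("wrist"); W=pts(c,d); cv2.imwrite(f"pics/{sys.argv[1]}.png",im[...,::-1]); np.savez(sys.argv[1]+".npz",im=im,d=d,W=W)
L=(W.reshape(-1,3)-p)@R   # tool frame
zt=np.median(L[(abs(L[:,1])<8)&(L[:,0]>40)&(L[:,0]<130)&(L[:,2]<10)&(L[:,2]>-40)][:,2]); print('board top in tool z',zt)
k=(abs(L[:,2]-zt)<4)&(abs(L[:,1])<25)&(L[:,0]>30)&(L[:,0]<170)
print('board end tool x',np.percentile(L[k,0],99.5).round(2))
for a in(40,70,100,130):
    j=k&(abs(L[:,0]-a)<10); print(a,j.sum(),np.percentile(L[j,1],[2,98]).round(1))
# box rim in world
V=W.reshape(-1,3); T=V[abs(V[:,2]-100.5)<4]
a=np.radians(11.6); x=np.array([np.cos(a),np.sin(a)]); y=np.array([-x[1],x[0]]); f=np.array([587,20.4])
P=(T[:,:2]-f)@x; q=(T[:,:2]-f)@y
b=np.array([(u,np.percentile(P[(abs(q-u)<8)&(abs(P)<20)],3)) for u in range(-105,110,15) if ((abs(q-u)<8)&(abs(P)<20)).sum()>10])
m=(P>20)&(P<200)&(abs(q)<140)
print('rim',len(T),'front fit',np.polyfit(b[:,0],b[:,1],1) if len(b)>2 else b,len(b),'sides',np.percentile(q[m],[.5,99.5]) if m.sum() else 0)
print('tcp in box frame x,y',((p[:2]-f)@x).round(2),((p[:2]-f)@y).round(2))
E
python3 m2.py w4
```

```text
Traceback (most recent call last):
  File "m2.py", line 5, in <module>
    print('tcp',p.round(1),'toolx ang',np.degrees(np.arctan2(R[1,0],R[0,0])).round(2),'z axis',R[:,2].round(4),'F',o['ft_force'].round(1),'M',o['torque'].round(2),o['t'],o['finger_gap'].round(3))
                                                                                                                                                                          ^^^^^^^^^^^^^^^^^^^^^
AttributeError: 'float' object has no attribute 'round'
```

```bash
sed -i "s/o\['finger_gap'\].round(3)/o['finger_gap']/" m2.py; python3 m2.py w4
```

```text
tcp [538.9  10.5 260.1] toolx ang -78.3 z axis [-1.e-03 -1.e-04 -1.e+00] F [ 0.7  0.5 -6.8] M [-0.01  0.06 -0.02] 7.5 0.20232566891445908
board top in tool z -15.562047647932019
board end tool x 117.81
40 2698 [-8.5  8.6]
70 3310 [-8.5  8.6]
100 4151 [-8.4  8.7]Traceback (most recent call last):
  File "m2.py", line 12, in <module>
    j=k&(abs(L[:,0]-a)<10); print(a,j.sum(),np.percentile(L[j,1],[2,98]).round(1))
                                            ~~~~~~~~~~~~~^^^^^^^^^^^^^^^
    return _quantile_unchecked(
        a, q, axis, out, overwrite_input, method, keepdims, weights)
    return _ureduce(a,
                    func=_quantile_ureduce_func,
    ...<5 lines>...
                    overwrite_input=overwrite_input,
                    method=method)
    r = func(a, **kwargs)
    result = _quantile(arr,
                       quantiles=q,
    ...<2 lines>...
                       out=out,
                       weights=wgt)
    slices_having_nans = np.isnan(arr[-1, ...])
                                  ~~~^^^^^^^^^
IndexError: index -1 is out of bounds for axis 0 with size 0
```

View pics/w4.png

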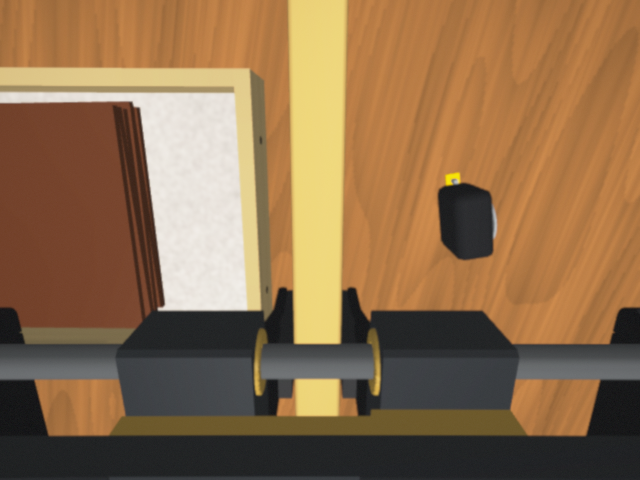

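The wrist view shows the board held parallel to the box face, with the box's screw holes at (261,140) and (267,290) and the tape clear to the right. The board's end is out of frame, so I'll get the ends from the fixed cameras.

```bash
cat > m3.py <<'E'
from h import *
import sys
from scipy.spatial.transform import Rotation as Ro
a=np.radians(11.6); x=np.array([np.cos(a),np.sin(a)]); y=np.array([-x[1],x[0]]); f=np.array([587,20.4])
o=get_obs(); R=Ro.from_rotvec(o['tcp_rot']).as_matrix(); p=o['position']
tx,ty=(p[:2]-f)@x,(p[:2]-f)@y
print('tcp',p.round(1),'toolx ang',np.degrees(np.arctan2(R[1,0],R[0,0])).round(2),'z axis',R[:,2].round(4),'F',o['ft_force'].round(1),'M',o['torque'].round(2),'t',o['t'],'box-frame',tx.round(2),ty.round(2))
zt=p[2]+15
for n in("scene","side","wrist"):
    c,im,d=cam(n); cv2.imwrite(f"pics/{n}_{sys.argv[1]}.png",im[...,::-1]); W=pts(c,d); np.savez(f"{n}_{sys.argv[1]}.npz",im=im,d=d,W=W)
    V=W.reshape(-1,3); h=cv2.cvtColor(im,cv2.COLOR_RGB2HSV).reshape(-1,3)
    P=(V[:,:2]-f)@x; q=(V[:,:2]-f)@y; z=V[:,2]
    k=(abs(P-tx)<16)&(abs(q-ty)<170)&(z<zt+4)&(z>zt-125)&(h[:,0]>12)&(h[:,0]<28)&(h[:,1]>60)
    if k.sum()>50:
        print(n,k.sum(),'board q ends',np.percentile(q[k],[.4,99.6]).round(1),'top z',np.percentile(z[k],98).round(1),end=' ')
        j=k&(abs(q-ty)<130)
        # faces by side: plane fit P = c + s*q + r*z on non-top points
        j&=(z<zt-8)
        if j.sum()>80:
            A=np.c_[np.ones(j.sum()),q[j]-ty,z[j]-zt+70]; s=np.linalg.lstsq(A,P[j]-tx,rcond=None)[0]; print('face off',s[0].round(1),'yaw',np.degrees(s[1]).round(2),'tilt',np.degrees(s[2]).round(2),end='')
        print()
    r=(abs(z-100)<4)
    b=np.array([(u,np.percentile(P[r&(abs(q-u)<8)&(abs(P)<12)],3)) for u in range(-105,110,15) if (r&(abs(q-u)<8)&(abs(P)<12)).sum()>8])
    m=r&(P>20)&(P<280)&(abs(q)<140)
    print(n,'rim z',np.median(z[m]).round(1),'front fit(slope deg,off)',(np.degrees(np.polyfit(b[:,0],b[:,1],1)[0]).round(2),np.polyfit(b[:,0],b[:,1],1)[1].round(2)) if len(b)>2 else 0,len(b),'sides',np.percentile(q[m],[.5,99.5]).round(1))
E
python3 m3.py a
```

```text
tcp [539.   10.5 260.2] toolx ang -78.31 z axis [-8.e-04 -0.e+00 -1.e+00] F [-0.1  0.3 -5.4] M [ 0.03  0.02 -0.02] t 7.55 box-frame -48.97 -0.03
scene 2193 board q ends [-149.1  145. ] top z 277.7 face off 8.4 yaw 0.11 tilt 0.16
scene rim z 99.7 front fit(slope deg,off) (np.float64(-0.05), np.float64(-0.52)) 15 sides [-121.7  124.1]
side 589 board q ends [-73.3 154.8] top z 277.4 face off 6.5 yaw 0.59 tilt -1.22
side rim z 98.9 front fit(slope deg,off) (np.float64(0.06), np.float64(-0.93)) 11 sides [-120.5  130.5]
wrist 20220 board q ends [-117.9   28.6] top z 277.3 face off 21.9 yaw 88.19 tilt -8.87
wrist rim z 101.0 front fit(slope deg,off) (np.float64(-0.02), np.float64(-0.1)) 13 sides [-121.5 -109.1]
```

step_arm(
  increments=[
    {"tx":0,"ty":0,"tz":10,"wx":0,"wy":0,"wz":0},
    {"tx":0,"ty":0,"tz":20,"wx":0,"wy":0,"wz":0},
    {"tx":0,"ty":0,"tz":25,"wx":0,"wy":0,"wz":0},
    {"tx":0,"ty":0,"tz":25,"wx":0,"wy":0,"wz":0},
    {"tx":0,"ty":0,"tz":20,"wx":0,"wy":0,"wz":0},
    {"tx":0,"ty":0,"tz":15,"wx":0,"wy":0,"wz":0},
    {"tx":0,"ty":0,"tz":11,"wx":0,"wy":0,"wz":0},
    {"tx":0,"ty":0,"tz":6,"wx":0,"wy":0,"wz":0},
  ],
)

```text
t: 8.37
position: [538.1, 10.2, 126.2]
tcp_rot: [2.433, -1.983, -0.004]
ft_force: [0.1, 0.1, -5.3]
finger_gap: 0.201
gripper_force: 55.0
```

step_arm(
  increments=[
    {"tx":0,"ty":-10,"tz":0,"wx":0,"wy":0,"wz":0},
    {"tx":0,"ty":-10,"tz":0,"wx":0,"wy":0,"wz":0},
    {"tx":0,"ty":-6,"tz":0,"wx":0,"wy":0,"wz":0},
    {"tx":0,"ty":0,"tz":0,"wx":0,"wy":0,"wz":0},
    {"tx":0,"ty":0,"tz":0,"wx":0,"wy":0,"wz":0},
    {"tx":0,"ty":0,"tz":0,"wx":0,"wy":0,"wz":0},
  ],
)

```text
t: 8.87
position: [564.5, 15.6, 128.7]
tcp_rot: [2.435, -1.985, -0.001]
ft_force: [-0.3, -0.2, -6.0]
finger_gap: 0.2
gripper_force: 55.0
```

```bash
python3 m3.py b; python3 - <<'E'
import cv2,numpy as np
a=cv2.resize(cv2.imread("pics/scene_b.png")[180:380,260:480],(528,480),interpolation=2); b=cv2.resize(cv2.imread("pics/side_b.png")[200:320,190:360],(0,0),fx=1.55,fy=4,interpolation=2)
o=np.zeros((480,800,3),np.uint8);o[:,:528]=a;o[:,528:528+b.shape[1]]=b[:480,:272];cv2.imwrite("pics/b.png",o)
E
```

```text
tcp [564.5  15.6 128.7] toolx ang -78.36 z axis [-3.e-04  1.e-04 -1.e+00] F [-0.3 -0.2 -6. ] M [-0.06  0.06  0.02] t 8.8667 box-frame -22.95 -0.14
scene 1436 board q ends [-149.4  147.2] top z 146.8 face off 8.1 yaw 0.03 tilt -0.13
scene rim z 99.8 front fit(slope deg,off) (np.float64(-0.42), np.float64(-1.14)) 9 sides [-121.7  124.6]
side 489 board q ends [-69.7 155.5] top z 145.9 
side rim z 98.7 front fit(slope deg,off) (np.float64(0.02), np.float64(-0.87)) 10 sides [-121.   130.4]
wrist 20221 board q ends [-118.    28.4] top z 145.5 face off 20.7 yaw 98.64 tilt -6.16
wrist rim z 101.0 front fit(slope deg,off) (np.float64(0.43), np.float64(0.36)) 9 sides [-121.7 -109.3]
```

View pics/b.png

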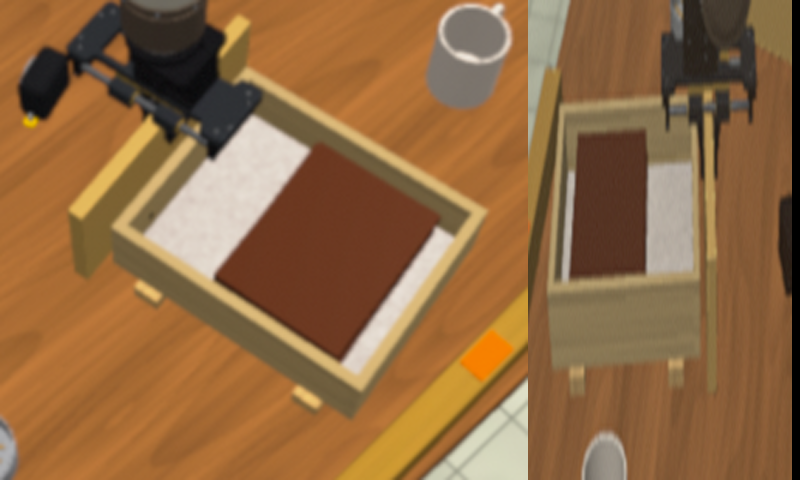

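The crops show the board upright in front of the box, parallel to its face and overhanging both sides, nothing else disturbed. Centring needs a sharper check, so I'll take sub-pixel edge profiles along the board's top and the box rim.

```bash
cat > prof.py <<'E'
from h import *
import sys
a=np.radians(11.6); x=np.array([np.cos(a),np.sin(a)]); y=np.array([-x[1],x[0]]); f=np.array([587,20.4])
def ends(n,im,P,z,exp):
    c=calibration(n); q=np.arange(-200,200,.25)
    X=np.c_[f+P*x+q[:,None]*y,np.full(len(q),z)]
    uv=cv2.projectPoints(X,np.array(c['rvec'],float),np.array(c['tvec'],float),np.array(c['mtx'],float),np.array(c['dist_coeffs'],float))[0].reshape(-1,2).astype(np.float32)
    I=cv2.remap(im,uv[:,0],uv[:,1],cv2.INTER_LINEAR).reshape(len(q),-1).astype(float)[:,1] # green
    r=[]
    for e in(-exp,exp):
        i=abs(q-e)<25; s=I[i]; inn=np.median(I[(abs(q-e*(1-14/exp))<3)]); out=np.median(I[(abs(q-e*(1+14/exp))<3)]); h=(inn+out)/2
        g=np.sign(e)*(q[i]); o=np.argsort(g); gg=g[o]; ss=s[o]
        w=np.where(np.diff(np.sign((ss-h)))!=0)[0]; k=w[np.argmin(abs(gg[w]-exp))] if len(w) else -1
        r+= [np.sign(e)*gg[k], inn-out]
    return np.round(r,1)
tag,P,zt=sys.argv[1],float(sys.argv[2]),float(sys.argv[3])
for n in("scene","side"):
    im=np.load(f"{n}_{tag}.npz")['im']
    for dp in(-3,0,3): print(n,'board',ends(n,im,P+dp,zt,148),'rim',ends(n,im,6+dp,100,121.5), 'rear rim',ends(n,im,294+dp,100,121.5))
E
python3 prof.py b -23 143.5
```

```text
scene board [-148.   76.  147.   77.] rim [-120.5   79.   123.8   49. ] rear rim [-120.8   92.   123.    77. ]
scene board [-147.8   75.   147.    80. ] rim [-120.5   84.   124.5   39. ] rear rim [-120.8   90.   122.8   77. ]
scene board [-148.   78.  147.   81.] rim [-120.8   79.   125.    28. ] rear rim [-121.    84.   123.2   65. ]
side board [-148.5  -14.   153.2   39. ] rim [-134.5    3.   125.    43. ] rear rim [-118.    61.   125.5   40. ]
side board [-154.5  -11.   153.5   40. ] rim [-134.8    3.   125.5   41. ] rear rim [-118.    68.   125.8   50. ]
side board [-159.2   -5.   154.    39. ] rim [-134.8    1.   125.8   37. ] rear rim [-118.5   69.   126.8   46. ]
```

Board and box centres agree to within about 1.5 mm: the scene view gives -1.5, the side view +1.6, the wrist view about 0. Now I'll bring it into contact slowly.

step_arm(
  increments=[
    {"tx":0,"ty":-3,"tz":0.5,"wx":0,"wy":0,"wz":0},
    {"tx":0,"ty":-3,"tz":0.5,"wx":0,"wy":0,"wz":0},
    {"tx":0,"ty":-2,"tz":0.5,"wx":0,"wy":0,"wz":0},
    {"tx":0,"ty":-1,"tz":0,"wx":0,"wy":0,"wz":0},
    {"tx":0,"ty":-1,"tz":0,"wx":0,"wy":0,"wz":0},
    {"tx":0,"ty":-0.5,"tz":0,"wx":0,"wy":0,"wz":0},
    {"tx":0,"ty":-0.5,"tz":0,"wx":0,"wy":0,"wz":0},
    {"tx":0,"ty":0,"tz":0,"wx":0,"wy":0,"wz":0},
  ],
)

```text
t: 9.68
position: [575.6, 17.9, 127.0]
tcp_rot: [2.435, -1.984, 0.0]
ft_force: [0.5, 0.0, -5.3]
finger_gap: 0.201
gripper_force: 55.0
```

step_arm(
  increments=[
    {"tx":0,"ty":-0.3,"tz":0,"wx":0,"wy":0,"wz":0},
    {"tx":0,"ty":-0.3,"tz":0,"wx":0,"wy":0,"wz":0},
    {"tx":0,"ty":-0.4,"tz":0,"wx":0,"wy":0,"wz":0},
    {"tx":0,"ty":0,"tz":0,"wx":0,"wy":0,"wz":0},
  ],
)

```text
t: 10.02
position: [576.6, 18.2, 127.1]
tcp_rot: [-2.435, 1.984, -0.0]
ft_force: [-0.2, 0.7, -5.6]
finger_gap: 0.201
gripper_force: 55.0
```

step_arm(
  increments=[
    {"tx":0,"ty":-0.3,"tz":0,"wx":0,"wy":0,"wz":0},
    {"tx":0,"ty":-0.3,"tz":0,"wx":0,"wy":0,"wz":0},
    {"tx":0,"ty":-0.2,"tz":0,"wx":0,"wy":0,"wz":0},
    {"tx":0,"ty":0,"tz":0,"wx":0,"wy":0,"wz":0},
  ],
)

```text
t: 10.35
position: [577.4, 18.3, 127.1]
tcp_rot: [-2.435, 1.984, -0.0]
ft_force: [0.2, -0.3, -5.3]
finger_gap: 0.201
gripper_force: 55.0
```

step_arm(
  increments=[
    {"tx":0,"ty":-0.2,"tz":0,"wx":0,"wy":0,"wz":0},
    {"tx":0,"ty":-0.2,"tz":0,"wx":0,"wy":0,"wz":0},
    {"tx":0,"ty":-0.1,"tz":0,"wx":0,"wy":0,"wz":0},
    {"tx":0,"ty":0,"tz":0,"wx":0,"wy":0,"wz":0},
  ],
)

```text
t: 10.68
position: [577.8, 18.4, 127.0]
tcp_rot: [2.435, -1.985, -0.0]
ft_force: [0.6, 0.2, -4.9]
finger_gap: 0.201
gripper_force: 55.0
```

step_arm(
  increments=[
    {"tx":0,"ty":-0.2,"tz":0,"wx":0,"wy":0,"wz":0},
    {"tx":0,"ty":-0.2,"tz":0,"wx":0,"wy":0,"wz":0},
    {"tx":0,"ty":-0.1,"tz":0,"wx":0,"wy":0,"wz":0},
    {"tx":0,"ty":0,"tz":0,"wx":0,"wy":0,"wz":0},
  ],
)

```text
t: 11.02
position: [578.0, 18.4, 127.0]
tcp_rot: [2.435, -1.984, -0.001]
ft_force: [-0.6, -0.1, -5.3]
finger_gap: 0.202
gripper_force: 55.0
```

step_arm(
  increments=[
    {"tx":0,"ty":-0.2,"tz":0,"wx":0,"wy":0,"wz":0},
    {"tx":0,"ty":-0.2,"tz":0,"wx":0,"wy":0,"wz":0},
    {"tx":0,"ty":0,"tz":0,"wx":0,"wy":0,"wz":0},
    {"tx":0,"ty":0,"tz":0,"wx":0,"wy":0,"wz":0},
  ],
)

```text
t: 11.35
position: [578.1, 18.4, 126.9]
tcp_rot: [2.434, -1.984, -0.001]
ft_force: [-2.5, 0.2, -3.8]
finger_gap: 0.201
gripper_force: 55.0
```

step_arm(
  increments=[
    {"tx":0,"ty":-0.2,"tz":0,"wx":0,"wy":0,"wz":0},
    {"tx":0,"ty":-0.2,"tz":0,"wx":0,"wy":0,"wz":0},
    {"tx":0,"ty":0,"tz":0,"wx":0,"wy":0,"wz":0},
    {"tx":0,"ty":0,"tz":0,"wx":0,"wy":0,"wz":0},
  ],
)

```text
t: 11.68
position: [578.1, 18.4, 126.8]
tcp_rot: [2.434, -1.984, -0.002]
ft_force: [-5.2, -1.6, -2.8]
finger_gap: 0.204
gripper_force: 55.0
```

step_arm(
  increments=[
    {"tx":0,"ty":-0.2,"tz":0,"wx":0,"wy":0,"wz":0},
    {"tx":0,"ty":-0.2,"tz":0,"wx":0,"wy":0,"wz":0},
    {"tx":0,"ty":-0.1,"tz":0,"wx":0,"wy":0,"wz":0},
    {"tx":0,"ty":0,"tz":0,"wx":0,"wy":0,"wz":0},
  ],
)

```text
t: 12.02
position: [578.2, 18.4, 126.7]
tcp_rot: [2.433, -1.983, -0.003]
ft_force: [-5.8, -0.9, -1.7]
finger_gap: 0.201
gripper_force: 55.0
```

```bash
python3 m3.py c; python3 prof.py c -8.6 141.5
```

```text
tcp [578.2  18.4 126.7] toolx ang -78.37 z axis [-3.3e-03 -7.0e-04 -1.0e+00] F [-5.8 -0.9 -1.7] M [-0.16  1.88  0.05] t 12.0167 box-frame -9.04 -0.19
scene 1249 board q ends [-149.5  147.7] top z 144.7 face off 10.7 yaw 0.21 tilt -1.65
scene rim z 99.7 front fit(slope deg,off) (np.float64(0.89), np.float64(-0.31)) 10 sides [-121.5  124.7]
side 592 board q ends [-66.3 155.5] top z 143.6 face off 11.0 yaw -0.97 tilt -4.25
side rim z 98.9 front fit(slope deg,off) (np.float64(-0.27), np.float64(-0.6)) 6 sides [-119.5  129.7]
wrist 23152 board q ends [-118.9   58. ] top z 143.5 face off 34.3 yaw -0.11 tilt -40.53
wrist rim z 101.0 front fit(slope deg,off) (np.float64(-0.07), np.float64(2.75)) 10 sides [-121.7 -109.4]
scene board [-148.    74.   146.8   78. ] rim [-120.5   79.   122.8   78. ] rear rim [-120.8   92.   123.    76. ]
scene board [-148.   77.  147.   80.] rim [-120.5   83.   122.5   78. ] rear rim [-120.8   91.   122.8   77. ]
scene board [-148.2   85.   147.    79. ] rim [-120.8   79.   122.8   61. ] rear rim [-120.8   83.   123.2   64. ]
side board [-156.5   -3.   150.8   40. ] rim [-126.5   64.   125.5   41. ] rear rim [-118.    63.   125.5   41. ]
side board [-139.     6.   150.2   40. ] rim [-130.    30.   125.8   41. ] rear rim [-118.    68.   125.5   48. ]
side board [-136.8    4.   149.8   46. ] rim [-132.2   16.   126.    39. ] rear rim [-118.2   67.   126.5   44. ]
```

Contact made. The force and moment suggest the lower part is bearing. I'll ease up slightly to rule out the table, then level the tilt.

step_arm(
  increments=[
    {"tx":0,"ty":0,"tz":-0.3,"wx":0,"wy":0,"wz":0},
    {"tx":0,"ty":0,"tz":-0.3,"wx":0,"wy":0,"wz":0},
    {"tx":0,"ty":0,"tz":0,"wx":0,"wy":0,"wz":0},
    {"tx":0,"ty":0,"tz":0,"wx":0,"wy":0,"wz":0},
  ],
)

```text
t: 12.5
position: [578.2, 18.4, 126.8]
tcp_rot: [2.433, -1.983, -0.004]
ft_force: [-5.1, -0.3, -5.6]
finger_gap: 0.205
gripper_force: 55.0
```

```bash
cat > st.py <<'E'
from rig import get_obs
import numpy as np
from scipy.spatial.transform import Rotation as Ro
o=get_obs(); R=Ro.from_rotvec(o['tcp_rot']).as_matrix(); a=np.radians(11.6); x=np.array([np.cos(a),np.sin(a),0]); y=np.array([-x[1],x[0],0])
F=o['ft_force'];M=o['torque']; print('t',o['t'],'push',-F@x,'side',F@y,'z',F[2],'My',M@y,'Mx',M@x,'Mz',M[2],'ratio mm',-1000*(M@y)/(F@x),'tilt deg',np.degrees(R[:,2]@x),'P',(o['position']-[587,20.4,0])@x,'z',o['position'][2])
E
python3 st.py
```

```text
t 12.5 push 5.053511592397529 side 0.7312114008274087 z -5.574161379201556 My 1.709287329046144 Mx -0.0021650714516733838 Mz 0.04742601433544486 ratio mm 338.23753993511866 tilt deg -0.2082066401849523 P -9.060698391940228 z 126.75594837410092
```

step_arm(
  increments=[
    {"tx":0,"ty":-0.2,"tz":0,"wx":-0.15,"wy":0,"wz":0},
    {"tx":0,"ty":-0.2,"tz":0,"wx":-0.15,"wy":0,"wz":0},
    {"tx":0,"ty":0,"tz":0,"wx":0,"wy":0,"wz":0},
    {"tx":0,"ty":0,"tz":0,"wx":0,"wy":0,"wz":0},
  ],
)

```text
t: 12.83
position: [578.3, 18.4, 126.8]
tcp_rot: [2.429, -1.98, -0.009]
ft_force: [-5.6, -1.5, -5.6]
finger_gap: 0.198
gripper_force: 55.0
```

```bash
python3 st.py
```

```text
t 12.8333 push 5.7542108904300875 side -0.3027125262419659 z -5.630802832645057 My 1.9210321434332183 Mx 0.14487253355144938 Mz 0.018584217171994537 ratio mm 333.8480601446351 tilt deg -0.5429252271893714 P -8.88172684176213 z 126.81401079625235
```

step_arm(
  increments=[
    {"tx":0,"ty":-0.2,"tz":0,"wx":-0.15,"wy":0,"wz":0},
    {"tx":0,"ty":-0.2,"tz":0,"wx":-0.15,"wy":0,"wz":0},
    {"tx":0,"ty":0,"tz":0,"wx":0,"wy":0,"wz":0},
    {"tx":0,"ty":0,"tz":0,"wx":0,"wy":0,"wz":0},
  ],
)

```text
t: 13.17
position: [578.5, 18.5, 126.9]
tcp_rot: [2.426, -1.978, -0.015]
ft_force: [-7.8, -0.3, -3.9]
finger_gap: 0.204
gripper_force: 55.0
```

```bash
python3 st.py
```

```text
t 13.1667 push 7.725455458181313 side 1.2550553029988862 z -3.8511568488015833 My 2.084869428914786 Mx 0.1688486479295641 Mz 0.012702381247238478 ratio mm 269.87009894761536 tilt deg -0.8749343488270638 P -8.72400402156856 z 126.8561165025396
```

The moment/force ratio has dropped from the lower-edge value (about 335) into the middle of the range, so the board now lies flat. Increasing the push.

step_arm(
  increments=[
    {"tx":0,"ty":-0.15,"tz":0,"wx":0,"wy":0,"wz":0},
    {"tx":0,"ty":-0.15,"tz":0,"wx":0,"wy":0,"wz":0},
    {"tx":0,"ty":0,"tz":-0.1,"wx":0,"wy":0,"wz":0},
    {"tx":0,"ty":0,"tz":0,"wx":0,"wy":0,"wz":0},
  ],
)

```text
t: 13.5
position: [578.5, 18.4, 126.9]
tcp_rot: [2.425, -1.977, -0.016]
ft_force: [-6.7, -1.9, -4.0]
finger_gap: 0.201
gripper_force: 55.0
```

```bash
python3 st.py
```

```text
t 13.5 push 6.918128196536044 side -0.56570254013608 z -3.991913576731702 My 2.1784961135165894 Mx 0.12363636099225606 Mz 0.0018344819228110973 ratio mm 314.89675409706604 tilt deg -0.905526736871444 P -8.68815483270343 z 126.86660102832053
```

step_arm(
  increments=[
    {"tx":0,"ty":-0.15,"tz":0,"wx":0,"wy":0,"wz":0},
    {"tx":0,"ty":-0.15,"tz":0,"wx":0,"wy":0,"wz":0},
    {"tx":0,"ty":0,"tz":-0.1,"wx":0,"wy":0,"wz":0},
    {"tx":0,"ty":0,"tz":0,"wx":0,"wy":0,"wz":0},
  ],
)

```text
t: 13.83
position: [578.6, 18.5, 126.9]
tcp_rot: [2.425, -1.977, -0.016]
ft_force: [-8.6, -1.5, -3.8]
finger_gap: 0.202
gripper_force: 55.0
```

```bash
python3 st.py
```

```text
t 13.8333 push 8.734028515163796 side 0.22870271882319648 z -3.835672584909007 My 2.358843673663023 Mx 0.1701742876363978 Mz 0.08277716581386994 ratio mm 270.07510561336716 tilt deg -0.9437334723450154 P -8.659173770695771 z 126.88001390235065
```

step_arm(
  increments=[
    {"tx":0,"ty":-0.2,"tz":0,"wx":0,"wy":0,"wz":0},
    {"tx":0,"ty":-0.2,"tz":0,"wx":0,"wy":0,"wz":0},
    {"tx":0,"ty":-0.2,"tz":-0.1,"wx":0,"wy":0,"wz":0},
    {"tx":0,"ty":-0.2,"tz":-0.1,"wx":0,"wy":0,"wz":0},
    {"tx":0,"ty":0,"tz":0,"wx":0,"wy":0,"wz":0},
    {"tx":0,"ty":0,"tz":0,"wx":0,"wy":0,"wz":0},
  ],
)

```text
t: 14.33
position: [578.6, 18.5, 126.9]
tcp_rot: [2.424, -1.976, -0.018]
ft_force: [-8.1, -0.4, -3.8]
finger_gap: 0.205
gripper_force: 55.0
```

```bash
python3 st.py
```

```text
t 14.3333 push 8.006088625454586 side 1.1877081856380505 z -3.8147648199765896 My 2.7049990831494646 Mx 0.2554842089618077 Mz 0.0362885364749013 ratio mm 337.86774162718876 tilt deg -1.0469915648763712 P -8.593128870806705 z 126.88708978776731
```

step_arm(
  increments=[
    {"tx":0,"ty":0,"tz":0,"wx":0,"wy":0,"wz":0},
  ],
)

```text
t: 14.42
position: [578.6, 18.5, 126.9]
tcp_rot: [2.424, -1.976, -0.018]
ft_force: [-8.9, -0.5, -4.4]
finger_gap: 0.204
gripper_force: 55.0
```

```bash
python3 st.py
```

```text
t 14.4167 push 8.780071075127974 side 1.2962801304168008 z -4.4271814550155115 My 2.7087404754793116 Mx 0.309515813350973 Mz 0.09949171609115645 ratio mm 308.5100852033627 tilt deg -1.053440542330669 P -8.648373338912688 z 126.85606873874278
```

step_arm(
  increments=[
    {"tx":0,"ty":-0.2,"tz":0,"wx":-0.15,"wy":0,"wz":0},
    {"tx":0,"ty":-0.2,"tz":0,"wx":-0.15,"wy":0,"wz":0},
    {"tx":0,"ty":-0.2,"tz":0,"wx":-0.1,"wy":0,"wz":0},
    {"tx":0,"ty":-0.2,"tz":0,"wx":0,"wy":0,"wz":0},
    {"tx":0,"ty":0,"tz":0,"wx":0,"wy":0,"wz":0},
    {"tx":0,"ty":0,"tz":0,"wx":0,"wy":0,"wz":0},
  ],
)

```text
t: 14.92
position: [578.8, 18.5, 126.9]
tcp_rot: [2.419, -1.972, -0.026]
ft_force: [-10.0, -0.6, -2.3]
finger_gap: 0.204
gripper_force: 55.0
```

```bash
python3 st.py
```

```text
t 14.9167 push 9.938021220953527 side 1.4440140105865087 z -2.2944458189661914 My 3.06109431279696 Mx 0.3741487963586943 Mz 0.045462796206179684 ratio mm 308.01849228726604 tilt deg -1.5277367645504136 P -8.402949299002627 z 126.94475288009943
```

step_arm(
  increments=[
    {"tx":0,"ty":0,"tz":0,"wx":0,"wy":0,"wz":0},
  ],
)

```text
t: 15.0
position: [578.9, 18.5, 127.0]
tcp_rot: [2.419, -1.972, -0.026]
ft_force: [-9.6, -0.6, -1.5]
finger_gap: 0.2
gripper_force: 55.0
```

```bash
python3 st.py
```

```text
t 15.0 push 9.518449459914123 side 1.3684713310141172 z -1.549789020248453 My 3.057822794883359 Mx 0.3595064411582988 Mz 0.06876485603567861 ratio mm 321.2521963541473 tilt deg -1.5229549445080517 P -8.365872227463255 z 126.95160082425322
```

The ratio hardly responds to leaning back, and the way the TCP moved fits a pivot at the box's top edge. I'll tilt the other way, lower edge towards the box, and watch.

step_arm(
  increments=[
    {"tx":0,"ty":0.1,"tz":0,"wx":0.2,"wy":0,"wz":0},
    {"tx":0,"ty":0.1,"tz":0,"wx":0.2,"wy":0,"wz":0},
    {"tx":0,"ty":0.1,"tz":0,"wx":0.2,"wy":0,"wz":0},
    {"tx":0,"ty":0.1,"tz":0,"wx":0.2,"wy":0,"wz":0},
    {"tx":0,"ty":0.1,"tz":0,"wx":0.2,"wy":0,"wz":0},
    {"tx":0,"ty":0,"tz":0,"wx":0,"wy":0,"wz":0},
    {"tx":0,"ty":0,"tz":0,"wx":0,"wy":0,"wz":0},
  ],
)

```text
t: 15.58
position: [578.4, 18.4, 126.8]
tcp_rot: [2.429, -1.981, -0.009]
ft_force: [-10.0, -0.8, -2.2]
finger_gap: 0.202
gripper_force: 55.0
```

```bash
python3 st.py
```

```text
t 15.5833 push 9.950875765088403 side 1.1878453571857972 z -2.2449679652405004 My 2.9637943892757055 Mx 0.33712817822259283 Mz 0.06243543504307128 ratio mm 297.84256775407295 tilt deg -0.5151849308643262 P -8.873937492986363 z 126.8087964120673
```

step_arm(
  increments=[
    {"tx":0,"ty":0.1,"tz":0,"wx":0.2,"wy":0,"wz":0},
    {"tx":0,"ty":0,"tz":0,"wx":0.2,"wy":0,"wz":0},
    {"tx":0,"ty":0,"tz":0,"wx":0.1,"wy":0,"wz":0},
    {"tx":0,"ty":0,"tz":0,"wx":0,"wy":0,"wz":0},
    {"tx":0,"ty":0,"tz":0,"wx":0,"wy":0,"wz":0},
  ],
)

```text
t: 16.0
position: [578.1, 18.4, 126.7]
tcp_rot: [2.434, -1.985, -0.001]
ft_force: [-9.0, -1.5, -2.1]
finger_gap: 0.198
gripper_force: 55.0
```

```bash
python3 st.py
```

```text
t 16.0 push 9.08415782542718 side 0.37938954386078083 z -2.078122758492789 My 3.1119424735720296 Mx 0.37275087062288836 Mz 0.02789035148880423 ratio mm 342.5680765762886 tilt deg -0.038246195688142595 P -9.109142258890353 z 126.72285272908846
```

The pivot point works out at 28 mm below the TCP, the box's top edge, so tilting forward is right. Continuing until the lower edge also bears.

step_arm(
  increments=[
    {"tx":0,"ty":0,"tz":0,"wx":0.15,"wy":0,"wz":0},
    {"tx":0,"ty":0,"tz":0,"wx":0.15,"wy":0,"wz":0},
    {"tx":0,"ty":0,"tz":0,"wx":0,"wy":0,"wz":0},
    {"tx":0,"ty":0,"tz":0,"wx":0,"wy":0,"wz":0},
  ],
)

```text
t: 16.33
position: [578.0, 18.4, 126.7]
tcp_rot: [-2.432, 1.983, -0.004]
ft_force: [-9.0, -0.3, -3.3]
finger_gap: 0.199
gripper_force: 55.1
```

```bash
python3 st.py
```

```text
t 16.3333 push 8.881549865953803 side 1.519429980700855 z -3.288490668588145 My 3.2505119273848435 Mx 0.39562218518204006 Mz 0.06867142206171913 ratio mm 365.98476352029877 tilt deg 0.2373513839743619 P -9.189621395548567 z 126.72499358708042
```

step_arm(
  increments=[
    {"tx":0,"ty":0,"tz":0,"wx":0.15,"wy":0,"wz":0},
    {"tx":0,"ty":0,"tz":0,"wx":0.15,"wy":0,"wz":0},
    {"tx":0,"ty":0,"tz":0,"wx":0,"wy":0,"wz":0},
    {"tx":0,"ty":0,"tz":0,"wx":0,"wy":0,"wz":0},
  ],
)

```text
t: 16.67
position: [578.0, 18.4, 126.7]
tcp_rot: [-2.429, 1.981, -0.009]
ft_force: [-9.1, -0.2, -2.4]
finger_gap: 0.201
gripper_force: 55.2
```

```bash
python3 st.py
```

```text
t 16.6667 push 8.921257201534104 side 1.6572608366456465 z -2.365664060428239 My 3.483350332802658 Mx 0.4383496840962646 Mz -0.012305384882906077 ratio mm 390.455095522149 tilt deg 0.5093456018665009 P -9.274061449203229 z 126.71758449539445
```

The ratio now rises (312 to 390), so the resultant has passed from the top edge to the lower edge and the board is flat in between. I'll aim for the middle (about 350) at 12 N.

step_arm(
  increments=[
    {"tx":0,"ty":-0.2,"tz":-0.1,"wx":-0.1,"wy":0,"wz":0},
    {"tx":0,"ty":-0.2,"tz":-0.1,"wx":-0.1,"wy":0,"wz":0},
    {"tx":0,"ty":-0.2,"tz":0,"wx":0,"wy":0,"wz":0},
    {"tx":0,"ty":-0.2,"tz":0,"wx":0,"wy":0,"wz":0},
    {"tx":0,"ty":0,"tz":0,"wx":0,"wy":0,"wz":0},
    {"tx":0,"ty":0,"tz":0,"wx":0,"wy":0,"wz":0},
  ],
)

```text
t: 17.17
position: [578.1, 18.3, 126.7]
tcp_rot: [-2.432, 1.984, -0.004]
ft_force: [-10.7, -0.6, -2.0]
finger_gap: 0.2
gripper_force: 55.1
```

```bash
python3 st.py
```

```text
t 17.1667 push 10.552554566137275 side 1.5572954090795816 z -2.0265284341292293 My 3.616842152718449 Mx 0.47143423188100464 Mz 0.09689449084557887 ratio mm 342.7456479898006 tilt deg 0.22772083246520253 P -9.156386106798465 z 126.7309464639042
```

step_arm(
  increments=[
    {"tx":0,"ty":-0.2,"tz":0,"wx":0,"wy":0,"wz":0},
    {"tx":0,"ty":-0.2,"tz":0,"wx":0,"wy":0,"wz":0},
    {"tx":0,"ty":0,"tz":0,"wx":0,"wy":0,"wz":0},
    {"tx":0,"ty":0,"tz":0,"wx":0,"wy":0,"wz":0},
  ],
)

```text
t: 17.5
position: [578.1, 18.3, 126.7]
tcp_rot: [-2.432, 1.984, -0.003]
ft_force: [-11.3, -0.8, -1.0]
finger_gap: 0.203
gripper_force: 55.0
```

```bash
python3 st.py
```

```text
t 17.5 push 11.211752481089261 side 1.5233180834319957 z -1.008207497027401 My 3.8909044362130225 Mx 0.5520114973418206 Mz 0.045436692352307906 ratio mm 347.03802485612914 tilt deg 0.18442060558247367 P -9.125263728784399 z 126.73570903989939
```

step_arm(
  increments=[
    {"tx":-0.1,"ty":-0.1,"tz":-0.2,"wx":0,"wy":0,"wz":0},
    {"tx":-0.1,"ty":-0.1,"tz":-0.2,"wx":0,"wy":0,"wz":0},
    {"tx":0,"ty":0,"tz":-0.1,"wx":0,"wy":0,"wz":0},
    {"tx":0,"ty":0,"tz":0,"wx":0,"wy":0,"wz":0},
    {"tx":0,"ty":0,"tz":0,"wx":0,"wy":0,"wz":0},
  ],
)

```text
t: 17.92
position: [578.1, 18.4, 126.7]
tcp_rot: [-2.433, 1.985, -0.003]
ft_force: [-11.3, -1.0, -3.5]
finger_gap: 0.2
gripper_force: 55.0
```

```bash
python3 st.py; python3 m3.py e; python3 prof.py e -9 141.5|grep scene; python3 - <<'E'
import cv2,numpy as np
a=cv2.resize(cv2.imread("pics/side_e.png")[200:310,190:330],None,fx=4,fy=4,interpolation=2); w=cv2.resize(cv2.imread("pics/wrist_e.png"),(240,180))
o=np.zeros((440,800,3),np.uint8);o[:,:560]=a;o[:180,560:]=w;s=cv2.resize(cv2.imread("pics/scene_e.png")[190:310,280:400],(240,240));o[200:,560:]=s;cv2.imwrite("pics/e.png",o)
E
```

```text
t 17.9167 push 11.252412767849508 side 1.2438411340415878 z -3.4677960546703477 My 3.6475737449827506 Mx 0.22578332104793408 Mz 0.14687137676553164 ratio mm 324.1592554624934 tilt deg 0.14718523346532364 P -9.140767546037738 z 126.72054755140536
tcp [578.1  18.4 126.7] toolx ang -78.42 z axis [ 2.5e-03  5.0e-04 -1.0e+00] F [-11.3  -1.   -3.5] M [-0.51  3.62  0.15] t 17.9167 box-frame -9.14 -0.2
scene 1250 board q ends [-149.5  146.7] top z 144.6 face off 10.8 yaw 0.17 tilt -1.9
scene rim z 99.8 front fit(slope deg,off) (np.float64(0.47), np.float64(-1.02)) 10 sides [-122.   124.7]
side 582 board q ends [-61.7 154.4] top z 144.0 face off 11.3 yaw -1.18 tilt -3.52
side rim z 99.0 front fit(slope deg,off) (np.float64(-0.58), np.float64(0.05)) 6 sides [-120.1  130.4]
wrist 22966 board q ends [-118.5   58.3] top z 143.5 face off 35.1 yaw -0.12 tilt -41.81
wrist rim z 101.0 front fit(slope deg,off) (np.float64(-0.03), np.float64(2.93)) 10 sides [-121.5 -109.4]
scene board [-148.    73.   146.8   78. ] rim [-120.5   78.   122.5   78. ] rear rim [-120.8   92.   122.8   76. ]
scene board [-148.   75.  147.   80.] rim [-120.5   83.   122.5   77. ] rear rim [-120.8   91.   122.8   77. ]
scene board [-148.2   84.   146.8   79. ] rim [-120.8   79.   122.8   60. ] rear rim [-121.    84.   123.2   65. ]
```

View pics/e.png

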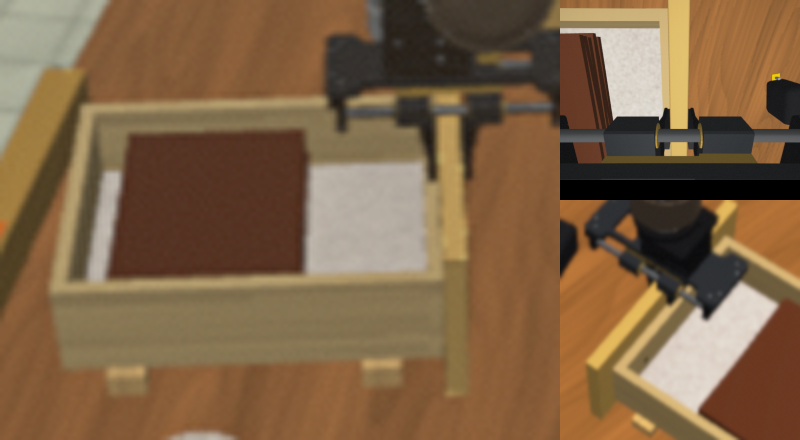

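The crops show the board upright and tight against the box front with no gap, overhanging both ends, and centred to about 1 mm. A last small trim, then the three-second hold.

step_arm(
  increments=[
    {"tx":0,"ty":-0.2,"tz":0,"wx":0.1,"wy":0,"wz":0},
    {"tx":0,"ty":-0.1,"tz":0,"wx":0.05,"wy":0,"wz":0},
    {"tx":0,"ty":0,"tz":0,"wx":0,"wy":0,"wz":0},
    {"tx":0,"ty":0,"tz":0,"wx":0,"wy":0,"wz":0},
    {"tx":0,"ty":0,"tz":0,"wx":0,"wy":0,"wz":0},
  ],
)

```text
t: 18.48
position: [578.1, 18.3, 126.7]
tcp_rot: [-2.432, 1.984, -0.004]
ft_force: [-11.8, -0.4, -2.3]
finger_gap: 0.206
gripper_force: 55.1
```

```bash
python3 st.py
```

```text
t 18.4833 push 11.65857200859814 side 1.946381857095195 z -2.2667759364960944 My 3.9357198788497274 Mx 0.31078386190377527 Mz 0.05248302902342189 ratio mm 337.58164172654705 tilt deg 0.24904236258625811 P -9.159391934458725 z 126.73732304598911
```

step_arm(
  increments=[
    {"tx":0,"ty":0,"tz":0,"wx":0,"wy":0,"wz":0},
    {"tx":0,"ty":0,"tz":0,"wx":0,"wy":0,"wz":0},
    {"tx":0,"ty":0,"tz":0,"wx":0,"wy":0,"wz":0},
    {"tx":0,"ty":0,"tz":0,"wx":0,"wy":0,"wz":0},
    {"tx":0,"ty":0,"tz":0,"wx":0,"wy":0,"wz":0},
    {"tx":0,"ty":0,"tz":0,"wx":0,"wy":0,"wz":0},
    {"tx":0,"ty":0,"tz":0,"wx":0,"wy":0,"wz":0},
    {"tx":0,"ty":0,"tz":0,"wx":0,"wy":0,"wz":0},
  ],
)

```text
t: 19.15
position: [578.1, 18.4, 126.7]
tcp_rot: [-2.432, 1.984, -0.004]
ft_force: [-11.4, -1.2, -2.8]
finger_gap: 0.204
gripper_force: 55.1
```

```bash
python3 st.py
```

```text
t 19.15 push 11.383474873121614 side 1.1383925902975178 z -2.7945965491219718 My 3.9433177644491684 Mx 0.23768542684712757 Mz 0.017786927116386804 ratio mm 346.40720943303836 tilt deg 0.24970773267120303 P -9.154615047808994 z 126.73378242989489
```

Steady at about 11.5 N with the load mid-face. Holding on.

step_arm(
  increments=[
    {"tx":0,"ty":0,"tz":0,"wx":0,"wy":0,"wz":0},
    {"tx":0,"ty":0,"tz":0,"wx":0,"wy":0,"wz":0},
    {"tx":0,"ty":0,"tz":0,"wx":0,"wy":0,"wz":0},
    {"tx":0,"ty":0,"tz":0,"wx":0,"wy":0,"wz":0},
    {"tx":0,"ty":0,"tz":0,"wx":0,"wy":0,"wz":0},
    {"tx":0,"ty":0,"tz":0,"wx":0,"wy":0,"wz":0},
    {"tx":0,"ty":0,"tz":0,"wx":0,"wy":0,"wz":0},
    {"tx":0,"ty":0,"tz":0,"wx":0,"wy":0,"wz":0},
  ],
)

```text
t: 19.82
position: [578.1, 18.3, 126.7]
tcp_rot: [-2.432, 1.984, -0.004]
ft_force: [-10.7, -1.8, -2.8]
finger_gap: 0.201
gripper_force: 55.1
```

step_arm(
  increments=[
    {"tx":0,"ty":0,"tz":0,"wx":0,"wy":0,"wz":0},
    {"tx":0,"ty":0,"tz":0,"wx":0,"wy":0,"wz":0},
    {"tx":0,"ty":0,"tz":0,"wx":0,"wy":0,"wz":0},
    {"tx":0,"ty":0,"tz":0,"wx":0,"wy":0,"wz":0},
    {"tx":0,"ty":0,"tz":0,"wx":0,"wy":0,"wz":0},
    {"tx":0,"ty":0,"tz":0,"wx":0,"wy":0,"wz":0},
    {"tx":0,"ty":0,"tz":0,"wx":0,"wy":0,"wz":0},
    {"tx":0,"ty":0,"tz":0,"wx":0,"wy":0,"wz":0},
  ],
)

```text
t: 20.48
position: [578.1, 18.4, 126.7]
tcp_rot: [-2.432, 1.984, -0.004]
ft_force: [-11.3, -2.1, -2.2]
finger_gap: 0.201
gripper_force: 55.1
```

step_arm(
  increments=[
    {"tx":0,"ty":0,"tz":0,"wx":0,"wy":0,"wz":0},
    {"tx":0,"ty":0,"tz":0,"wx":0,"wy":0,"wz":0},
    {"tx":0,"ty":0,"tz":0,"wx":0,"wy":0,"wz":0},
    {"tx":0,"ty":0,"tz":0,"wx":0,"wy":0,"wz":0},
    {"tx":0,"ty":0,"tz":0,"wx":0,"wy":0,"wz":0},
    {"tx":0,"ty":0,"tz":0,"wx":0,"wy":0,"wz":0},
    {"tx":0,"ty":0,"tz":0,"wx":0,"wy":0,"wz":0},
    {"tx":0,"ty":0,"tz":0,"wx":0,"wy":0,"wz":0},
  ],
)

```text
t: 21.15
position: [578.1, 18.3, 126.7]
tcp_rot: [-2.432, 1.984, -0.004]
ft_force: [-10.7, -1.2, -3.3]
finger_gap: 0.204
gripper_force: 55.1
```

step_arm(
  increments=[
    {"tx":0,"ty":0,"tz":0,"wx":0,"wy":0,"wz":0},
    {"tx":0,"ty":0,"tz":0,"wx":0,"wy":0,"wz":0},
    {"tx":0,"ty":0,"tz":0,"wx":0,"wy":0,"wz":0},
    {"tx":0,"ty":0,"tz":0,"wx":0,"wy":0,"wz":0},
    {"tx":0,"ty":0,"tz":0,"wx":0,"wy":0,"wz":0},
    {"tx":0,"ty":0,"tz":0,"wx":0,"wy":0,"wz":0},
    {"tx":0,"ty":0,"tz":0,"wx":0,"wy":0,"wz":0},
    {"tx":0,"ty":0,"tz":0,"wx":0,"wy":0,"wz":0},
  ],
)

```text
t: 21.82
position: [578.1, 18.3, 126.7]
tcp_rot: [-2.432, 1.984, -0.004]
ft_force: [-10.2, -2.3, -2.4]
finger_gap: 0.204
gripper_force: 55.1
```

step_arm(
  increments=[
    {"tx":0,"ty":0,"tz":0,"wx":0,"wy":0,"wz":0},
    {"tx":0,"ty":0,"tz":0,"wx":0,"wy":0,"wz":0},
    {"tx":0,"ty":0,"tz":0,"wx":0,"wy":0,"wz":0},
    {"tx":0,"ty":0,"tz":0,"wx":0,"wy":0,"wz":0},
    {"tx":0,"ty":0,"tz":0,"wx":0,"wy":0,"wz":0},
    {"tx":0,"ty":0,"tz":0,"wx":0,"wy":0,"wz":0},
    {"tx":0,"ty":0,"tz":0,"wx":0,"wy":0,"wz":0},
    {"tx":0,"ty":0,"tz":0,"wx":0,"wy":0,"wz":0},
  ],
)

```text
t: 22.48
position: [578.1, 18.4, 126.7]
tcp_rot: [-2.432, 1.984, -0.004]
ft_force: [-11.6, -1.6, -2.8]
finger_gap: 0.203
gripper_force: 55.1
```

```bash
python3 st.py; python3 -c "
from rig import sign_off
print(sign_off())"
```

```text
t 22.4833 push 11.673511024759975 side 0.7873861706774585 z -2.7939283612075867 My 3.9265361621296697 Mx 0.3089248840774786 Mz 0.03712789027382199 ratio mm 336.3629120494539 tilt deg 0.25056547092829906 P -9.154350970638111 z 126.73871449074778
the job is handed in; nothing more can be done
None
```

The wide front is upright against the box, framed side out and centred to about 1–2 mm, its lower edge about 1 mm off the table; I held it at about 11 N for 4 s and handed the job in at 22.5 s, still gripping and pushing.

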